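# Preset the batch counter to 472

## Task

Preset the batch counter to 472: turn its hundreds, tens and units thumbwheels until each rests in its click with the right digit on top. Feel for the wheels and never push one with more than 20 N. Then press the blue load button fully down and let it come out again; leave the bottles and pump collars where they stand.

Things in the scene. Friction and masses are not known exactly. Their poses are not given: they have to be found in the camera images.
- panel (a point): Grey batch counter, 120 x 200 x 85 mm, fixed on the bench at the end of the bottle line. Centre of its level aluminium panel, 85 mm over the bench. Its z is up, its x points away from the operator (to the far side), its y to the operator's left as he looks along x; the counter may be turned about z.
- slot_hundreds (a point): point on the panel straight over the axle of the left (hundreds) wheel, 58 mm from panel centre along panel +y. White wheel, black digits 0 to 9, serrated rims, 50 mm diameter, 22 mm wide, axle level along panel y; its top stands out of the panel, highest over this point. All wheel tops stand equally high, 9 to 21 mm above the panel; it varies by set-up and is not measured: feel for it.
- slot_tens (a point): the same for the middle (tens) wheel, 18 mm from the panel centre along +y. Each wheel is sprung: pressed straight down it yields 0.33 mm per N from about 1.5 N on, up to 4 mm (13 N), then it is hard and the force soon passes 20 N. A closed fingertip pressed down with 8 to 11 N and moved along panel x drags the wheel round; with much less it slips.
- slot_units (a point): the same for the right (units) wheel, 22 mm from the panel centre along -y
- wheel_hundreds (a joint): angle of the hundreds wheel, rad: digit k is on top at k x 0.6283 (one click 0.6283 rad = 15.7 mm of rim). Let go, the wheel clicks to the nearest digit (half-way between two it may stay, also at the start). Dragging its top along panel +x (away from the operator) raises the digit. End stops just below 0 and above 9.
- wheel_tens (a joint): the same for the tens wheel
- wheel_units (a joint): the same for the units wheel
- load_button_top (a point): centre of the top face of the round blue load button, 26 mm in diameter, at the right end of the panel (72 mm from the panel centre along -y); pressed straight down
- load_button (a joint): travel of the load button, m: 0 out, 0.006 fully down, which takes 5 N; it springs back
- bottle_a_mid (a point): centre, half-way up, of a loose green bottle 47 x 68 x 198 mm standing on the line, the nearer one to the counter: leave it alone
- bottle_b_mid (a point): the same for the next green bottle to its left
- collar_1_mid (a point): centre of one of three small loose pump collars (28 x 29 x 34 mm, white or cream) standing on the bench behind and to the right of the counter: leave it alone
- collar_2_mid (a point): centre of one of three small loose pump collars (28 x 29 x 34 mm, white or cream) standing on the bench behind and to the right of the counter: leave it alone
- collar_4_mid (a point): centre of one of three small loose pump collars (28 x 29 x 34 mm, white or cream) standing on the bench behind and to the right of the counter: leave it alone

How it is judged:
By the outcome, as a careful person would: the job done as asked, in the order asked, and still so for the second after the job is handed in, with the robot touching nothing.
It also fails if it takes over 72 s, if anything falls off the work surface, if the arm or the gripper's body presses on something with over 40 N, if the wrist force passes 120 N, or if a joint passes its speed limit or range.

## Robot

A 6-joint arm with a two-finger parallel gripper is mounted at the origin on a cart in front of the work surface, level with it; the furniture and walls round the work are solid. World frame = base frame: x ahead of the robot, y to its left, z up, the work surface at z = 0. Lengths are in m, angles in rad, forces in N, time in s.
With the tool pointing down it reaches from about 0.325 to 0.775 m from the base axis. Payload 5.5 kg.
Tool frame: the origin (TCP) lies between the finger pads; the fingertips stand 8 mm ahead of it and the grasp point (between the pads) lies 11 mm behind it (tcp_to_tips is the distance from the TCP to the fingertips, in m); z points along the fingers, y is the line along which they close (so a half turn about z gives the same grasp; the last joint's range is limited). The gripper opens to 88 mm and grips with 3 to 60 N. Pads are 20 mm wide; open, the fingers measure 115 mm over their backs; the gripper's body (75 mm by 178 mm) begins 61 mm behind the grasp point.
Start: joints at [1.165, 0.091, 1.231, -0, 1.82, -0.057], TCP at [0.205, 0.564, 0.231] pointing down, gripper open.
Joint ranges: [-2.87, 2.87], [-0.86, 2.18], [0.17, 2.46], [-1.51, 4.65], [0.06, 2.69], [-2.65, 2.65]. Speed limits (rad/s): [2.57, 2.57, 3.01, 3.14, 3.14, 3.14].

## Interface

Orientations are given as a unit quaternion [w, x, y, z].
In Python, from bench import * gives the robot as it stands. Calls block until the motion is done:
- move_to(position, orientation): joint-space move of the TCP to a pose.
- move_l(position, speed=0.15, orientation=None): straight line of the TCP; orientation=None keeps the orientation; speed is the mean speed in m/s.
- movej(angles): joint-space move.
- gripper_open() and close(): open the fingers fully, or close them until they stop; the grip force is fixed at half the most.
- hold(seconds).
- inverse_kinematics(position, orientation): joint angles nearest the present ones, or None.
- state(): the state.
- get_image(name): name is "scene" or "side" or "wrist"; returns a dict with "frame" (400x640x3 uint8, blue, green, red), "depth" (400x640 float32, m along the optical axis (not along the pixel's ray), 0 where there is no reading), "camera_matrix" (3x3 intrinsics, pixels), "view" (4x4, takes a point from world to camera coordinates). Camera axes: x right, y up, looking along -z (the intrinsics and any distortion apply to the point x, -y, -z); pixel columns grow to the right and rows downward; lengths in m; the calibration is good to about 2 mm. A picture is of the moment at which its call begins.
A pose or a line that the arm cannot do raises IKError and nothing moves.
- job_done(): hands the job in; it is judged then, once.
The state is a dict: "time": time; "joint_pos": joint angles; "dq": joint speeds; "joint_torque": joint torques, N m; "ee_pos": TCP position; "ee_rot": TCP orientation; "ft_force": force on the tool from outside, world axes, zero at the start; "moment": the same for the moment, N m; "finger_gap": finger opening in m; "finger_force": force on a finger pad.
Only numpy, scipy, OpenCV 4.12 (cv2) and the standard library are available. Lean on these libraries where they do the work, as an engineer would, in place of code of your own. Each camera call takes 0.05 s, during which the arm holds its last target. There are 200 camera calls.

## Working session

There is one attempt and no reset: what is moved stays moved. The work goes in short steps, each a Python script; the robot and the scene stay as the last script left them, time stands still between calls to the robot, and variables do not carry over. Pictures are saved under pics/ and viewed, at most 10 in all, crops included, and the job is handed in when it is done.

```bash
mkdir -p pics; ls; python3 - <<'E'
from bench import *
import cv2,numpy as np
s=state();print({k:s[k] for k in('time','ee_pos','ee_rot','ft_force','finger_gap')},s.keys())
for n in('scene','side','wrist'):
    d=get_image(n);cv2.imwrite(f'pics/{n}0.png',d['frame']);np.savez(f'pics/{n}0.npz',**d);print(n,d['camera_matrix'].round(1).tolist(),d['view'].round(3).tolist(),[k for k in d])
E
```

```text
pics
{'time': 0.0, 'ee_pos': array([0.20496839, 0.56361631, 0.22953668]), 'ee_rot': array([-2.13762603e-04,  1.73516329e-01,  9.84830542e-01, -9.17011094e-04]), 'ft_force': array([-0.32870298,  0.1194095 ,  0.21864749]), 'finger_gap': 0.08765893005856804} dict_keys(['time', 'joint_pos', 'dq', 'joint_torque', 'ee_pos', 'ee_rot', 'ft_force', 'moment', 'finger_force', 'finger_gap'])
scene [[398.9, 0.0, 316.2], [0.0, 398.9, 197.2], [0.0, 0.0, 1.0]] [[0.727, -0.687, -0.019, -0.473], [0.407, 0.408, 0.818, -0.234], [-0.554, -0.602, 0.576, -1.031], [0.0, 0.0, 0.0, 1.0]] ['frame', 'depth', 'camera_matrix', 'view']
side [[425.4, 0.0, 312.2], [0.0, 425.4, 200.7], [0.0, 0.0, 1.0]] [[0.9, -0.434, 0.024, -0.519], [0.216, 0.493, 0.843, -0.117], [-0.378, -0.754, 0.538, -1.144], [0.0, 0.0, 0.0, 1.0]] ['frame', 'depth', 'camera_matrix', 'view']
wrist [[282.8, 0.0, 321.0], [0.0, 282.8, 199.4], [0.0, 0.0, 1.0]] [[0.341, 0.94, -0.002, -0.598], [-0.898, 0.325, -0.296, 0.037], [-0.278, 0.103, 0.955, -0.39], [0.0, 0.0, 0.0, 1.0]] ['frame', 'depth', 'camera_matrix', 'view']
```

View pics/scene0.png

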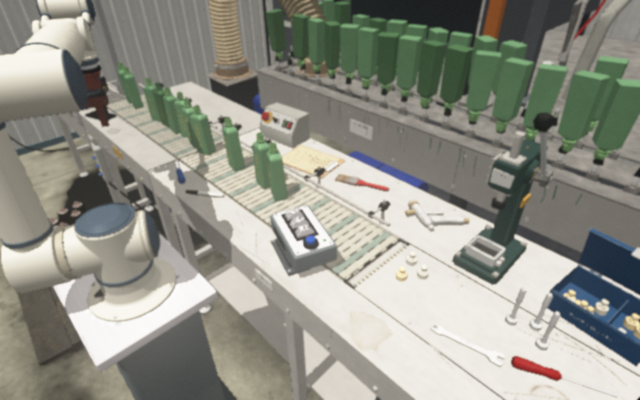

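View pics/side0.png

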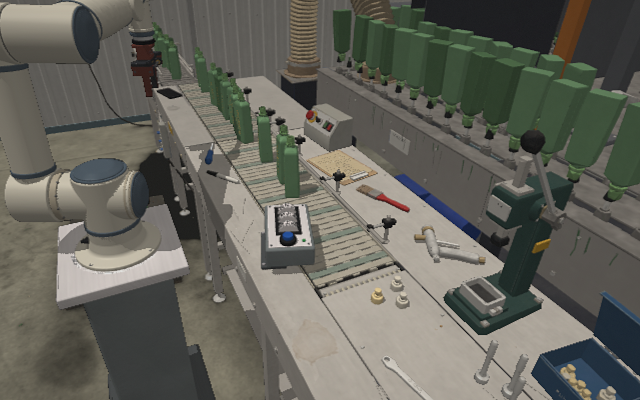

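```bash
cat > h.py <<'E'
import cv2,numpy as np
def ray(d,px):
    V=np.array(d['view']);R=V[:3,:3];c=-R.T@V[:3,3]
    K=d['camera_matrix'];v=np.linalg.inv(K)@np.array([px[0],px[1],1.]);return c,R.T@(v*[1,-1,-1])
def onz(d,px,z):
    c,r=ray(d,px);return c+r*(z-c[2])/r[2]
def tri(a,b):
    A=np.zeros((3,3));y=np.zeros(3)
    for c,r in(a,b):
        r=r/np.linalg.norm(r);P=np.eye(3)-np.outer(r,r);A+=P;y+=P@c
    return np.linalg.solve(A,y)
def proj(d,p):
    V=np.array(d['view']);q=(V[:3,:3]@p+V[:3,3])*[1,-1,-1];q=d['camera_matrix']@q;return q[:2]/q[2]
E
python3 - <<'E'
from h import *
D={n:np.load(f'pics/{n}0.npz') for n in('scene','side')}
rs=[];tiles=[]
for n,(u,v) in(('scene',(311,241)),('side',(288,239))):
    d=D[n];f=d['frame'].astype(int);m=((f[...,0]-f[...,2])>60).astype(np.uint8)
    k,l,st,ce=cv2.connectedComponentsWithStats(m)
    i=min(range(1,k),key=lambda i:np.hypot(*(ce[i]-[u,v])));print(n,ce[i],st[i]);rs.append(ray(d,ce[i]))
    print(onz(d,ce[i],.095))
    # pts at panel height by depth
    z=d['depth'];vv,uu=np.mgrid[v-60:v+60,u-60:u+60];K=d['camera_matrix']
    zz=z[vv,uu];P=np.stack([(uu-K[0,2])/K[0,0]*zz,-(vv-K[1,2])/K[1,1]*zz,-zz],-1).reshape(-1,3)
    V=d['view'];W=(P-V[:3,3])@V[:3,:3];W=W[(abs(W[:,2]-.085)<.006)];
    hull=cv2.minAreaRect((W[:,:2]*1000).astype(np.float32));print(len(W),hull)
    tiles.append(cv2.resize(d['frame'][v-50:v+50,u-65:u+65],None,fx=6,fy=6,interpolation=cv2.INTER_CUBIC)[:, :])
print(tri(*rs))
for n,t in zip(D,tiles):cv2.imwrite(f'pics/c_{n}.png',t)
E
```

```text
scene [309.94642857 238.89285714] [306 235   9   8  56]
[ 0.38270782 -0.26295233  0.095     ]
1498 ((430.21429443359375, -129.7176055908203), (366.4006042480469, 119.3788070678711), 70.4461441040039)
side [287.33333333 235.16666667] [283 232  10   8  66]
[ 0.37988993 -0.26235715  0.095     ]
1521 ((404.0684509277344, -209.87008666992188), (201.5203857421875, 118.33594512939453), 69.57499694824219)
[ 0.37747159 -0.26876899  0.10096392]
```

View pics/c_side.png

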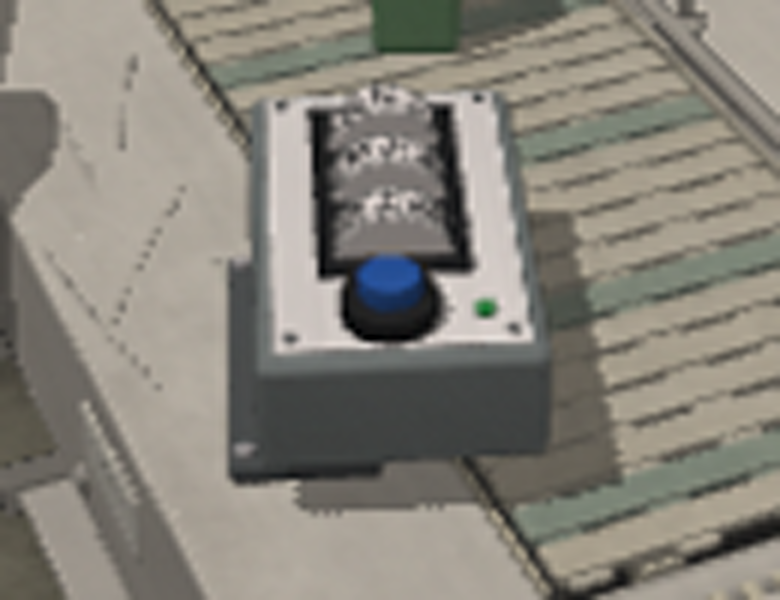

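```bash
cat >> h.py <<'E'
from scipy.spatial.transform import Rotation as Ro
yaw=np.deg2rad(-20.4);X=np.array([np.cos(yaw),np.sin(yaw),0]);Y=np.array([-X[1],X[0],0])
def quat(ty):  # tool pointing down with tool y = ty
    z=np.array([0,0,-1.]);q=Ro.from_matrix(np.c_[np.cross(ty,z),ty,z]).as_quat();return q[[3,0,1,2]]
E
python3 - <<'E'
from h import *
from bench import *
s=state();d=np.load('pics/wrist0.npz');e=s['ee_rot'];Rt=Ro.from_quat(e[[1,2,3,0]]).as_matrix()
V=d['view'];c=-V[:3,:3].T@V[:3,3];print('cam in tool',Rt.T@(c-s['ee_pos']),'look',Rt.T@(-V[2,:3]))
sd=np.load('pics/side0.npz');print('bottle front bottom',onz(sd,(292,197),0))
C=np.array([.404,-.210,0])
b=onz(sd,(292,197),0);print((b-C)@X,(b-C)@Y)
for sg in(1,-1):
    q=quat(sg*X);print(sg,inverse_kinematics(C+[0,0,.3],q))
E
```

```text
cam in tool [ 0.08098119 -0.00081063 -0.15247043] look [-2.96305767e-01 -3.82550929e-04  9.55093056e-01]
bottle front bottom [0.52044041 0.03326041 0.        ]
0.0243437222859448 0.26859147646875714
1 [-5.54105790e-01 -2.68551412e-01  1.44539257e+00 -4.44089210e-16
  1.96475149e+00 -1.98058623e-01]
-1 None
```

```bash
python3 - <<'E'
from h import *
from bench import *
C=np.array([.404,-.210,0]);q=quat(X)
p=state()['ee_pos'];move_l(p+[0,0,.1],.3)
move_to(C-.055*Y+[0,0,.30],q);close();print(state()['time'])
move_l(C-.055*Y+[0,0,.15],.2)
d=get_image('wrist');s=state();print(s['time'],s['ft_force'],s['finger_gap'],s['ee_pos'],C-.055*Y)
np.savez('pics/w1.npz',**d);cv2.imwrite('pics/w1.png',cv2.resize(d['frame'],(800,500),interpolation=cv2.INTER_CUBIC))
E
```

```text
4.9417
5.8917 [0.45062713 0.66109127 0.31655406] 0.0007791747784481043 [ 0.38547398 -0.26204704  0.15189524] [ 0.38482854 -0.26155051  0.        ]
```

View pics/w1.png

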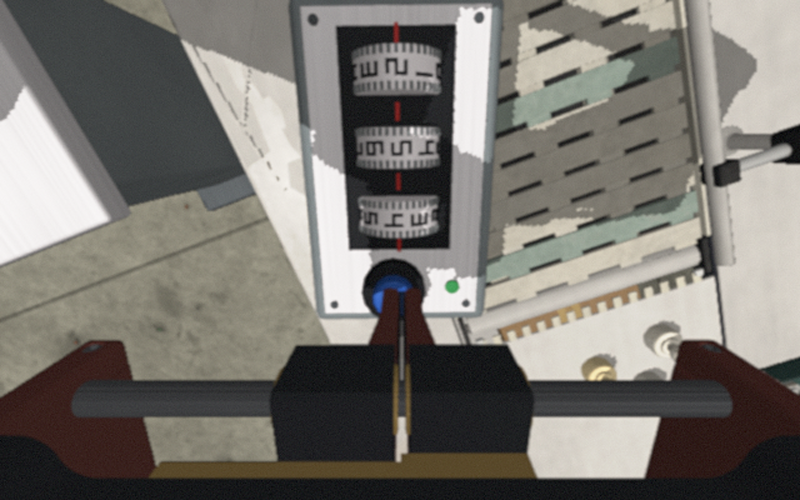

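```bash
python3 - <<'E'
from h import *
d=np.load('pics/w1.npz')
P=[onz(d,np.array(p)/1.25,.085) for p in((313,19),(479,17),(334,305),(466,303))]
print('centre',np.mean(P,0)); v=(P[0]+P[1]-P[2]-P[3])/2;print(v,np.degrees(np.arctan2(v[1],v[0]))-90,np.linalg.norm(v));u=(P[1]-P[0]+P[3]-P[2])/2;print(np.degrees(np.arctan2(u[1],u[0])),np.linalg.norm(u))
print('slot reds',[((onz(d,np.array(p)/1.25,.085)-np.mean(P,0))@X).round(4) for p in((396,32),(397,110),(398,181),(399,243))])
c=np.mean(P,0);print('slots px*1.25',[(proj(d,c+k*Y)*1.25).round(0).tolist()+(proj(d,c+k*Y+[0,0,.015])*1.25).round(0).tolist() for k in(.058,.018,-.022,-.072)])
f=d['frame'][20:200,255:385];cv2.imwrite('pics/w1c.png',cv2.resize(f[:170+10],None,fx=3.3,fy=3.3,interpolation=cv2.INTER_CUBIC))
E
```

```text
centre [ 0.40474053 -0.20673574  0.085     ]
[0.05720128 0.15975411 0.        ] -19.700326607048325 0.1696860741646459
-19.60225779651003 0.08975912493546565
slot reds [np.float64(-0.0011), np.float64(-0.0006), np.float64(-0.0001), np.float64(0.0004)]
slots px*1.25 [[398.0, 73.0, 398.0, 68.0], [398.0, 147.0, 398.0, 148.0], [398.0, 213.0, 398.0, 218.0], [398.0, 287.0, 398.0, 296.0]]
```

View pics/w1c.png

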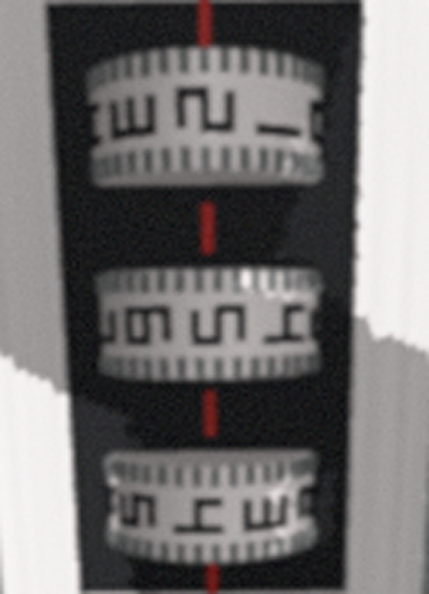

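```bash
cat >> h.py <<'E'
yaw=np.deg2rad(-19.65);X=np.array([np.cos(yaw),np.sin(yaw),0]);Y=np.array([-X[1],X[0],0])
C=np.array([.4047,-.2067,0]);Q=quat(X);S=dict(h=.058,t=.018,u=-.022,b=-.072)
import bench as B
def P(k,x,z):return C+S[k]*Y+x*X+[0,0,z]   # z is TCP height
def F(): return np.array(B.state()['ft_force'])
def press(k,x,z,f0,target=9.5,floor=.085+.008+.002):
    """step down from z until the vertical force is near target; returns z"""
    while True:
        f=F()[2]-f0[2]
        if f>target-1:return z
        z-=.001 if f<1.2 else min(.001,.00033*(target-f))
        assert z>floor,'nothing met'
        B.move_l(P(k,x,z),.02)
def stroke(k,sg,z,L=.016,lift=.008,n=4):
    """one drag of length L along sg*X, centred on the slot, from TCP height z; returns contact z"""
    B.move_l(P(k,-sg*L/2,z),.15,Q);B.hold(.15);f0=F()
    z=press(k,-sg*L/2,z,f0);log=[np.round([(F()-f0)@X,(F()-f0)[2]],1)];zc=z
    for i in range(1,n+1):
        f=F()[2]-f0[2];z-=np.clip(.00033*(9.5-f),-.0007,.0007)
        B.move_l(P(k,sg*L*(i/n-.5),z),.04);log.append(np.round([(F()-f0)@X,(F()-f0)[2]],1))
    B.move_l(P(k,sg*L/2,zc+lift),.1);s=B.state()
    print(k,'zpress',round(zc,4),'t',round(s['time'],2),[l.tolist() for l in log],'f0',f0.round(1));return zc
E
python3 - <<'E'
from h import *
s=B.state();B.move_l(P('h',-.008,.15),.2,Q);print(B.state()['ee_pos']-P('h',-.008,.15))
stroke('h',1,.085+.008+.023)
E
```

```text
[ 9.61159981e-05 -4.67175829e-04  4.99300982e-04]
h zpress 0.1097 t 10.15 [[-1.8, 9.2], [-0.3, 10.3], [3.6, 9.4], [4.0, 8.0], [1.2, 8.4]] f0 [-0.4 -0.3 -0.8]
```

```bash
python3 - <<'E'
from h import *
for k,sg in(('h',1),('t',1),('t',1),('u',-1),('u',-1)): stroke(k,sg,.115)
B.move_l(P('b',0,.15),.2,Q);B.hold(.2)
d=B.get_image('wrist');np.savez('pics/w2.npz',**d);print(B.state()['time'])
c=[proj(d,P(k,0,.1)) for k in'htu'];print(c)
m=np.mean(c,0).astype(int);f=d['frame'][max(0,m[1]-95):m[1]+85,m[0]-65:m[0]+65];cv2.imwrite('pics/w2c.png',cv2.resize(f,None,fx=3.3,fy=3.3,interpolation=cv2.INTER_CUBIC))
E
```

```text
h zpress 0.1096 t 13.31 [[-2.3, 9.3], [-2.3, 9.2], [0.9, 9.4], [2.6, 7.9], [0.3, 8.2]] f0 [ 1.  -0.1  0. ]
t zpress 0.1091 t 16.9 [[-0.4, 9.3], [0.1, 8.7], [3.0, 8.8], [3.4, 8.8], [1.2, 9.4]] f0 [-0.8  0.1  0.9]
t zpress 0.1104 t 19.81 [[-0.3, 8.6], [0.2, 9.2], [1.8, 8.6], [5.0, 8.0], [1.4, 8.4]] f0 [-0.4 -0.6 -0.6]
u zpress 0.109 t 23.38 [[2.9, 9.1], [0.3, 10.3], [-1.6, 10.9], [-2.0, 9.5], [-0.7, 8.7]] f0 [ 0.1  0.5 -0.7]
u zpress 0.1087 t 27.03 [[1.9, 8.8], [2.5, 10.1], [0.8, 9.9], [0.0, 11.4], [0.7, 9.0]] f0 [-1.6 -0.2 -0.3]
27.7333
[array([321.04326021,  31.54516604]), array([320.94826871,  98.84468012]), array([320.86439748, 158.2657105 ])]
```

View pics/w2c.png

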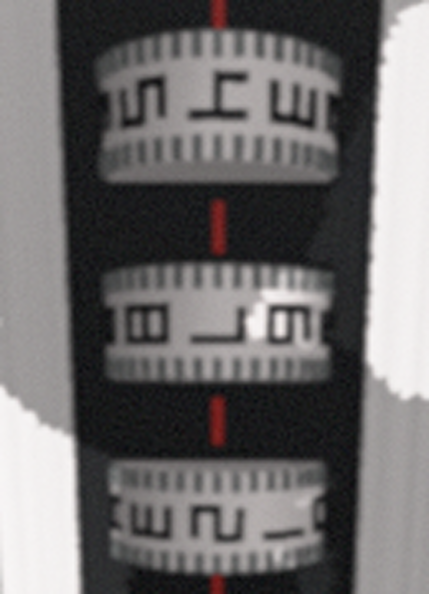

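The crop shows 4 at (219,98), 7 at (218,322) and 2 at (217,520). All three sit on the red index line at x≈218, so next is the load button.

```bash
python3 - <<'E'
from h import *
B.move_l(P('b',0,.117),.15,Q);B.hold(.15);f0=F();z=.117;tr=[]
while True:
    f=F()[2]-f0[2];tr.append((round(z,4),round(float(f),1)))
    if f>9 or z<.09:break
    z-=.001 if f<4 else .0005
    B.move_l(P('b',0,z),.02)
B.hold(.3);print(tr,F()-f0,B.state()['ee_pos'])
B.move_l(P('b',0,.125),.1);B.move_l(P('b',-.0,.2),.2);
B.move_l(P('b',0,.18)-.05*Y,.2);B.hold(.5)
d=B.get_image('wrist');s=B.get_image('side');print(B.state()['time'],F())
a=cv2.resize(d['frame'],(640,400));b=cv2.resize(s['frame'][150:280,220:420],(640,416),interpolation=cv2.INTER_CUBIC)
m=proj(d,P('t',0,.1)).astype(int);f=d['frame'][max(0,m[1]-70):m[1]+130,m[0]-75:m[0]+75];cv2.imwrite('pics/w3c.png',cv2.resize(f,None,fx=2.9,fy=2.9,interpolation=cv2.INTER_CUBIC))
cv2.imwrite('pics/s3.png',b)
E
```

```text
[(0.117, 0.0), (0.116, -0.9), (0.115, 0.8), (0.114, 0.3), (0.113, 1.8), (0.112, 2.5), (0.111, 3.3), (0.11, 2.2), (0.109, 4.9), (0.1085, 7.8), (0.108, 7.9), (0.1075, 9.6)] [-1.20710651  0.88544081 10.56745631] [ 0.38067294 -0.27468009  0.10917085]
33.1667 [-0.29119572  0.19590742  0.48211241]
```

View pics/w3c.png

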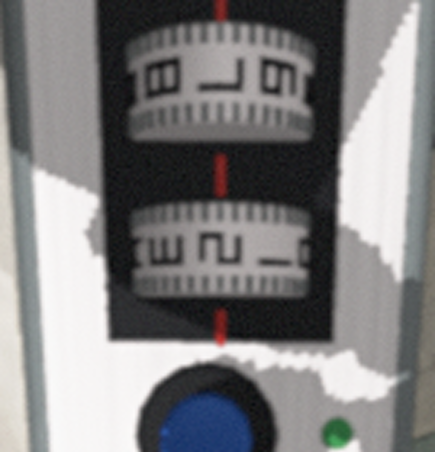

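Digits still read 7 and 2, with the button out. It looks about 4 mm to the left of the index line, so I'll press again on its measured centre to be sure it reaches the stop.

```bash
python3 - <<'E'
from h import *
B.move_l(P('b',0,.21)-.06*Y,.2);B.hold(.3);d=B.get_image('wrist')
f=d['frame'].astype(int);m=((f[...,0]-f[...,2])>40).astype(np.uint8);k,l,st,ce=cv2.connectedComponentsWithStats(m)
g=proj(d,P('b',0,.105)-0);i=min(range(1,k),key=lambda i:np.hypot(*(ce[i]-g))-st[i,4]*.05)
p=onz(d,ce[i],.106)-P('b',0,.106);print(st[i],ce[i],g,'offset x,y',p@X,p@Y)
dx,dy=np.clip([p@X,p@Y],-.005,.005)
o=dx*X+dy*Y
B.move_l(P('b',0,.118)+o,.2,Q);B.hold(.2);f0=F();z=.118;tr=[]
while True:
    f=np.mean([F()[2] for _ in range(3)])-f0[2];tr.append((round(z,4),round(float(f),1)))
    if f>13 or z<.098:break
    z-=.001
    B.move_l(P('b',0,z)+o,.02)
B.hold(.3);print(tr,F()-f0,B.state()['ee_pos'])
B.move_l(P('b',0,.125)+o,.1);B.move_l(P('b',0,.2)-.05*Y,.2);B.hold(.4);print(B.state()['time'],F())
B.move_l(P('b',0,.16)+[0,0,.04],.2);B.hold(.2)
d=B.get_image('wrist');s=B.get_image('side')
a=cv2.resize(d['frame'][:260,200:460],(400,400));b=cv2.resize(s['frame'][130:330,220:420],(400,400))
cv2.imwrite('pics/f.png',np.hstack([a,b]));print(B.state()['time'])
E
```

```text
[301 122  30  30 686] [315.57434402 136.10204082] [320.63816268 136.54496249] offset x,y -0.004480798682929337 0.00046180162016420777
[(0.118, 0.0), (0.117, -0.0), (0.116, -1.4), (0.115, 0.8), (0.114, 1.1), (0.113, 1.6), (0.112, 2.4), (0.111, 2.9), (0.11, 4.0), (0.109, 4.5), (0.108, 8.1), (0.107, 13.8)] [-3.50082764  2.80158188 12.91530954] [ 0.37657356 -0.27268556  0.10913193]
39.1083 [ 0.35796284 -0.68992082  0.23417614]
39.8083
```

View pics/f.png

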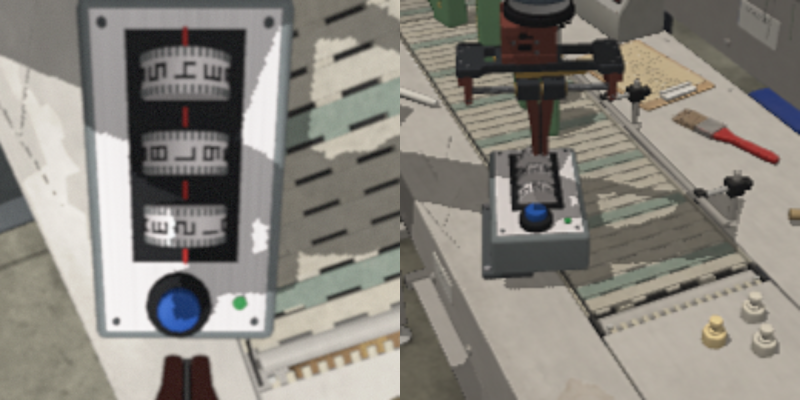

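The digits read 4, 7, 2 at (185,72), (185,152) and (185,226). The button is out, and both presses stopped at the same height (TCP z 0.109), so it went fully down. The collars are standing where they were.

```bash
python3 -c "
from bench import *
print(job_done())"
```

```text
the job is handed in; nothing more can be done
None
```

The counter is set to 472, with each wheel settled on its digit. I pressed the load button fully down and it came back out; I did this twice because the first press was about 4 mm off centre. The bottles and collars were not touched, and I handed the job in at about 40 s of the 72 s allowed.

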